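# Slide the vent plate out over the end of the packing ledge

## Robot

A 6-joint arm with a two-finger parallel gripper is mounted at the origin on the work surface. World frame = base frame: x ahead of the robot, y to its left, z up, the work surface at z = 0. Lengths are in m, angles in rad, forces in N, time in s.
With the tool pointing down it reaches from about 0.25 to 0.775 m from the base axis. Payload 4 kg.
Tool frame: the origin (TCP) lies at the very end of the fingers, on their centre line; the grasp point (between the pads) lies 19 mm behind it (robot.hold_point_z is the distance from the TCP to the grasp point, in m); z points along the fingers, y is the line along which they close (so a half turn about z gives the same grasp; the last joint's range is limited). The gripper opens to 94 mm and grips with 3 to 60 N. Pads are 16 mm wide; open, the fingers measure 119 mm over their backs; the gripper's body (75 mm by 177 mm) begins 78 mm behind the grasp point.
Start: joints at [1.112, 0.087, 1.371, -0, 1.684, -0.103], TCP at [0.192, 0.516, 0.181] pointing down, gripper open.
Joint ranges: [-3.1, 3.1], [-0.76, 2.03], [0.27, 2.55], [-1.08, 4.22], [0.17, 2.65], [-2.57, 2.57]. Speed limits (rad/s): [2.79, 2.79, 3.14, 3.14, 3.14, 3.14].

## Interface

Orientations are given as [roll, pitch, yaw] about the fixed x, y, z axes, in that order (R = Rz(yaw) Ry(pitch) Rx(roll)).
In Python, from bench import robot gives the robot as it stands.
- The arm moves only by the tool carry_out, never from a script. Its argument "steps" is a list of rows, each a list of 3 entries, a list of its own where there are three numbers: the shift along the tool's x, y, z in m, then the turn about the tool's z in units of 10 degrees (1.0 is 10 degrees), then the closure, from -1 (fully open) to 1 (shut). In form: [[[tx, ty, tz], roll, jaw], ...]. A call has 1 to 10 rows; each row is the pose to reach, as a shift and turn from the pose commanded when the call began, along the tool's axes at that moment; what a row does not reach only later rows make up. A row lasts 1/8 s, in which the tool goes at most 62.5 mm and 10.7 degrees, less where a joint would pass 70% of its speed; a pose out of reach is approached as far as the arm can. A call with a gripper value outside its range is refused whole. The fingers move at their own pace and stop on an object; the grip force is fixed at half the most. Time passes only in rows, so rows that repeat a pose let the fingers close. It gives the time, the measured TCP pose, the force, the opening and the grip force at its end, in the units of the state.
- robot.get_obs(): the state, without advancing time (a new reading comes with each control period).
- robot.snapshot(name): name is "scene" or "top"; returns a dict with "image" (480x640x3 uint8, red, green, blue), "z_map" (480x640 float32, m along the optical axis (not along the pixel's ray), 0 where there is no reading), "mtx" (3x3 intrinsics, pixels), "D" ([k1, k2, p1, p2, k3] as OpenCV has them; the pictures are not rectified), "R" (3x3) and "t" (3): a world point X has camera coordinates R X + t. Camera axes: x right, y down, z forward; pixel columns grow to the right and rows downward; lengths in m; the calibration is good to about 2 mm. A picture is of the moment at which its call begins.
- robot.close_job(): hands the job in; it is judged then, once.
The state is a dict: "time": time; "joint_positions": joint angles; "qvel": joint speeds; "joint_torque": joint torques, N m; "tool_pos": TCP position; "ee_rot": TCP orientation; "wrist_force": force on the tool from outside, world axes, zero at the start; "wrist_torque": the same for the moment, N m; "width": finger opening in m; "finger_force": force on a finger pad.
Only numpy, scipy, OpenCV 4.12 (cv2) and the standard library are available. Lean on these libraries where they do the work, as an engineer would, in place of code of your own. Each camera call takes 0.05 s, during which the arm holds its last target. There are 200 camera calls.

## Task

Push the slotted vent plate along the raised plywood ledge, towards the end where the open plastic tote stands, until about a third of its length sticks out past that end, roughly square with the ledge, so that the packer can take it by its edge. Only push it along the board: do not lift it or let it tip, and leave the solid square blank beside it and the other things where they are.

Things in the scene. Friction and masses are not known exactly. Their poses are not given: they have to be found in the camera images.
- ledge: Raised plywood board on two white feet, fixed to the bench: 290 mm (its x) by 340 mm (its y, the long way), no rim or fence. Origin on the bench under the board's centre; the top face is at its z = 70 mm, the two ends at its y = +170 and -170 mm. The plate is pushed along its y axis, to + or - as the tote stands.
- plate: Vent plate: loose bare aluminium, 96 mm (its x) by 120 mm (its y), 6 mm thick, 0.1 to 0.2 kg, with three through slots 8 x 80 mm along its y. Origin at the centre of its underside. Starts flat on the ledge near mid-length, its centre about 70 mm to either side of the ledge's middle line (x), turned up to 0.25 rad from the ledge's axes. Slides with ordinary friction and stays where left.
- blank: Solid square bare aluminium blank, 90 x 90 mm, 6 mm thick, no slots, loose, lying on the other half of the ledge's width. To be left alone. Origin at the centre of its underside.
- tote: Open-topped ribbed blue plastic tote, 300 mm (its x) by 212 mm (its y), 90 mm high, fixed on the bench beyond one end of the ledge, its centre about 355 mm from the ledge's centre: it marks the end to push towards. Its wall stands at least 60 mm past the ledge's end. Origin at the centre of its underside.
- meter: Closed pale benchtop power meter with a display, 240 mm (x) by 200 mm (y), 88 mm high, fixed on the bench beyond the other end of the ledge, centre about 355 mm from the ledge's centre. Origin at the centre of its underside.
- jar: Small glass jar with a steel cap, 52 mm across, 65 mm high, loose on the bench beyond the ledge's far long side. Leave it alone. Origin at the centre of its underside.
- heater: Loose heating element: black terminal block 80 x 45 x 40 mm with two dark metal loops 150 mm long, lying on the bench beyond the ledge's far long side. Leave it alone. Origin on its underside, at the block's edge where the loops leave it.
Not all that is in view belongs to the job. What is shaped like the plate but pink or turquoise is not meant.

How it is judged:
By the outcome, as a careful person would: the job done as asked, in the order asked, and still so for the second after the job is handed in, with the robot touching nothing.
It also fails if it takes over 42 s, if anything falls off the work surface, if the arm or the gripper's body presses on something with over 40 N, if the wrist force passes 120 N, or if a joint passes its speed limit or range.

## Working session

There is one attempt and no reset: what is moved stays moved. The work goes in short steps, Python scripts to look and compute and a tool call to move; the robot and the scene stay as the last step left them, time stands still between calls to the robot, and variables do not carry over. Pictures are saved under pics/ and viewed, at most 10 in all, crops included, and the job is handed in when it is done.

Besides the shell and the picture viewer there is one more tool, called after ">>>" as name(argument=value, ...) on one line, values as JSON. carry_out: Moves the arm, as the interface text tells. Its arguments: {"type":"object","properties":{"steps":{"type":"array","items":{"type":"array"}}},"required":["steps"]}

```bash
mkdir -p pics; ls
python3 - <<'E'
from bench import robot
import cv2,numpy as np
o=robot.get_obs(); print({k:np.round(v,3).tolist() for k,v in o.items()})
for n in("scene","top"):
    s=robot.snapshot(n); cv2.imwrite(f"pics/{n}0.png",s["image"][:,:,::-1]); np.savez(f"{n}0.npz",**s)
    print(n,np.round(s["mtx"],1).tolist(),np.round(s["D"],3),np.round(s["R"],3).tolist(),np.round(s["t"],3),s["z_map"].min(),s["z_map"].max())
E
```

```text
pics
{'time': 0.0, 'joint_positions': [1.112, 0.088, 1.372, 0.0, 1.684, -0.103], 'qvel': [-0.001, -0.0, 0.0, 0.001, 0.0, 0.001], 'joint_torque': [-0.002, -34.018, -30.243, 0.072, 0.033, -0.0], 'tool_pos': [0.191, 0.515, 0.18], 'ee_rot': [-3.139, -0.0, 2.786], 'wrist_force': [0.261, 0.199, 0.964], 'wrist_torque': [0.01, -0.027, -0.004], 'finger_force': 0.0, 'width': 0.094}
scene [[539.9, 0.0, 328.9], [0.0, 539.9, 234.1], [0.0, 0.0, 1.0]] [-0.027  0.     0.     0.     0.   ] [[0.534, 0.845, 0.007], [0.587, -0.365, -0.723], [-0.608, 0.39, -0.691]] [-0.275 -0.228  1.511] 0.0 3.9961846
top [[471.7, 0.0, 326.7], [0.0, 471.7, 242.9], [0.0, 0.0, 1.0]] [-0.063  0.     0.     0.     0.   ] [[0.015, -1.0, 0.014], [-0.988, -0.017, -0.152], [0.152, -0.011, -0.988]] [-0.012  0.521  0.953] 0.0 1.9915425
```

View pics/scene0.png

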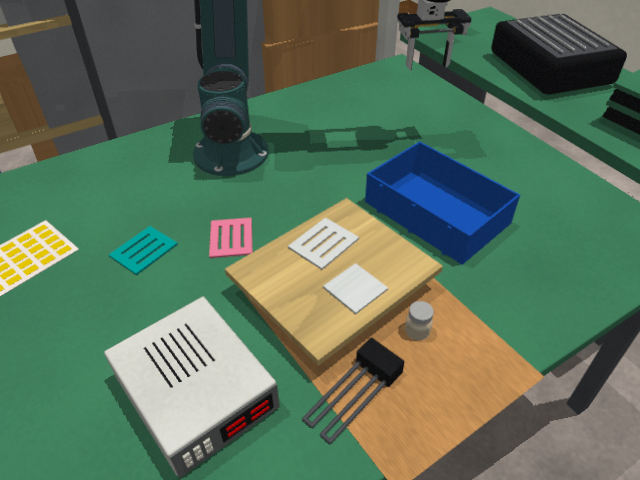

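View pics/top0.png

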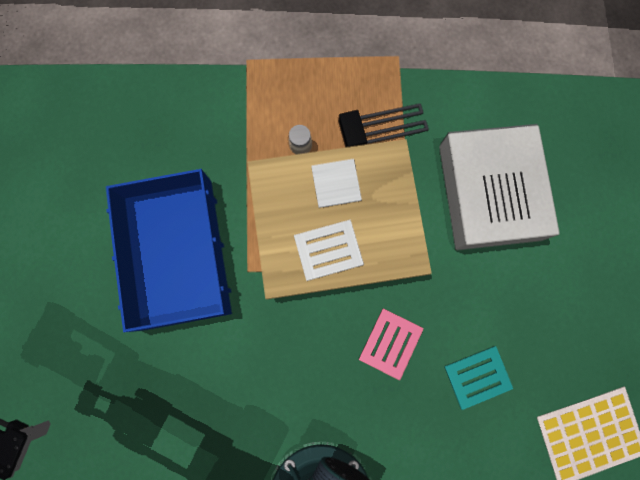

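The scene view shows the plate-like candidates: white slotted plate at scene (323,242) / top (328,250) on the ledge; solid white blank at scene (356,288) / top (336,183); pink slotted at top (391,344) and turquoise at top (479,378), both on the bench. The white slotted one on the ledge fits the description (bare aluminium, three slots, on the board). The tote is on the left in the top view (168,250), which is world +y, and the meter is on the right.

```bash
cat > h.py <<'E'
import cv2,numpy as np
def ray(s,uv):
    p=cv2.undistortPoints(np.float64(uv).reshape(-1,1,2),s["mtx"],s["D"]).reshape(-1,2)
    d=np.c_[p,np.ones(len(p))]@s["R"]; return -s["R"].T@s["t"],d
def plane(s,uv,z):
    c,d=ray(s,uv); return c+d*((z-c[2])/d[:,2])[:,None]
def tri(s1,u1,s2,u2):
    out=[]
    for a,b in zip(u1,u2):
        c1,d1=ray(s1,a);c2,d2=ray(s2,b); d1,d2=d1[0],d2[0]
        k=np.linalg.lstsq(np.c_[d1,-d2],c2-c1,rcond=None)[0]
        p,q=c1+k[0]*d1,c2+k[1]*d2; out.append(np.r_[(p+q)/2,np.linalg.norm(p-q)])
    return np.array(out)
def wood_mask(s,roi):
    h=cv2.cvtColor(s["image"],cv2.COLOR_RGB2HSV); m=np.zeros(h.shape[:2],np.uint8)
    x0,y0,x1,y1=roi; m[y0:y1,x0:x1]=255; return h,m
def whites(s,roi):
    h,m=wood_mask(s,roi); w=((h[...,1]<50)&(h[...,2]>150)).astype(np.uint8)*255&m
    cs,_=cv2.findContours(w,cv2.RETR_EXTERNAL,cv2.CHAIN_APPROX_NONE)
    return [c for c in cs if cv2.contourArea(c)>600]
def quad(c):
    "corners from straight lines fitted to the sides of the contour"
    hull=cv2.convexHull(c); q=cv2.approxPolyN(hull,4,ensure_convex=True).reshape(4,2).astype(float)
    P=c.reshape(-1,2).astype(float); L=[]
    for i in range(4):
        a,b=q[i],q[(i+1)%4]; u=(b-a)/np.linalg.norm(b-a); t=(P-a)@u; n=(P-a)@[-u[1],u[0]]
        k=(abs(n)<3)&(t>4)&(t<np.linalg.norm(b-a)-4)
        vx,vy,x,y=cv2.fitLine(P[k].astype(np.float32),cv2.DIST_HUBER,0,.01,.01).ravel(); L.append(np.cross([x,y,1],[x+vx,y+vy,1]))
    r=[np.cross(L[i-1],L[i]) for i in range(4)]; return np.array([p[:2]/p[2] for p in r])
E
python3 - <<'E'
from h import *
np.set_printoptions(precision=4,suppress=True)
T=dict(np.load("top0.npz"));S=dict(np.load("scene0.npz"))
def order(s,q):  # by angle about the centre in world
    w=plane(s,q,.076)[:,:2]; c=w.mean(0); a=np.arctan2(*(w-c).T[::-1])
    return q[np.argsort((a)%(2*np.pi))]
qt=[order(T,quad(c)) for c in whites(T,(250,145,425,295))]
qs=[order(S,quad(c)) for c in whites(S,(230,205,440,350))]
print(len(qt),len(qs))
for q in qt: print("top",plane(T,q,.076)[:,:2].tolist())
for q in qs: print("scene",plane(S,q,.076)[:,:2].tolist())
key=lambda s:(lambda q:plane(s,q,.076)[:,0].mean())
for a,b in zip(sorted(qt,key=key(T)),sorted(qs,key=key(S))): print("tri\n",tri(T,a,S,b))
# ledge: height from the depth map as a check, top-face mask
h=cv2.cvtColor(T["image"],cv2.COLOR_RGB2HSV); print("hsv wood",h[225,280],h[270,390],h[100,300],h[200,252])
v,u=np.mgrid[0:480,0:640]; z=T["z_map"]; c,d=ray(T,np.c_[u.ravel(),v.ravel()]); Z=(c[2]+d[:,2]*z.ravel()).reshape(480,640)
print("ledge depth z",np.median(Z[220:230,270:290]),np.median(Z[260:280,380:410]))
m=((abs(Z-.071)<.012)&(z>0)).astype(np.uint8); m[:,:230]=0;m[:,440:]=0; m[:130]=0
cs,_=cv2.findContours(m,cv2.RETR_EXTERNAL,cv2.CHAIN_APPROX_NONE); c=max(cs,key=cv2.contourArea)
q=quad(c); print("ledge px",q); w=plane(T,q,.07); print(w[:,:2],np.linalg.norm(w-np.roll(w,1,0),axis=1),w.mean(0))
im=T["image"][:,:,::-1].copy()
for k in qt+[q]: cv2.polylines(im,[np.int32(np.round(k*16))],True,(0,0,255),1,shift=4)
cv2.imwrite("pics/crop1.png",cv2.resize(im[130:310,235:445],None,fx=3.3,fy=3.3,interpolation=cv2.INTER_CUBIC))
E
```

```text
2 2
top [[0.5303114243490947, 0.06361151795903622], [0.43899416234225497, 0.03674840376162661], [0.47365835475416934, -0.07734030325738112], [0.5642322192995027, -0.04966643140069533]]
top [[0.6773798675661646, 0.0313234716269575], [0.5902081570582312, 0.014453655422449228], [0.6076226821550004, -0.07224076759332826], [0.6948517442030544, -0.055735454819483485]]
scene [[0.6794625788477979, 0.030899456419228477], [0.5913701484881791, 0.014120829747487296], [0.6077294989037447, -0.07289109766747315], [0.6953891043728768, -0.0562580972169362]]
scene [[0.5316926010432036, 0.0631652314534627], [0.439986918077388, 0.03569592008353556], [0.47476783137977574, -0.07806427904829716], [0.5658518497159025, -0.05011149181603769]]
tri
 [[ 0.5306  0.0638  0.0747  0.0003]
 [ 0.439   0.0366  0.0748  0.0004]
 [ 0.4738 -0.0775  0.0748  0.0001]
 [ 0.5646 -0.0496  0.0746  0.0004]]
tri
 [[ 0.6782  0.0317  0.0742  0.0007]
 [ 0.5905  0.0146  0.075   0.0003]
 [ 0.6076 -0.0725  0.0756  0.0005]
 [ 0.695  -0.0559  0.0754  0.0002]]
hsv wood [ 19 108 186] [ 19 110 176] [ 14 139 167] [ 17 121 179]
ledge depth z 0.06948916334970384 0.0697715677907611
ledge px [[430.7907 272.7086]
 [265.2908 297.9367]
 [247.0999 161.7997]
 [405.6366 139.3593]]
[[ 0.4585 -0.2162]
 [ 0.4023  0.118 ]
 [ 0.6854  0.1663]
 [ 0.742  -0.168 ]] [0.2876 0.3388 0.2873 0.3391] [ 0.572 -0.025  0.07 ]
```

View pics/crop1.png

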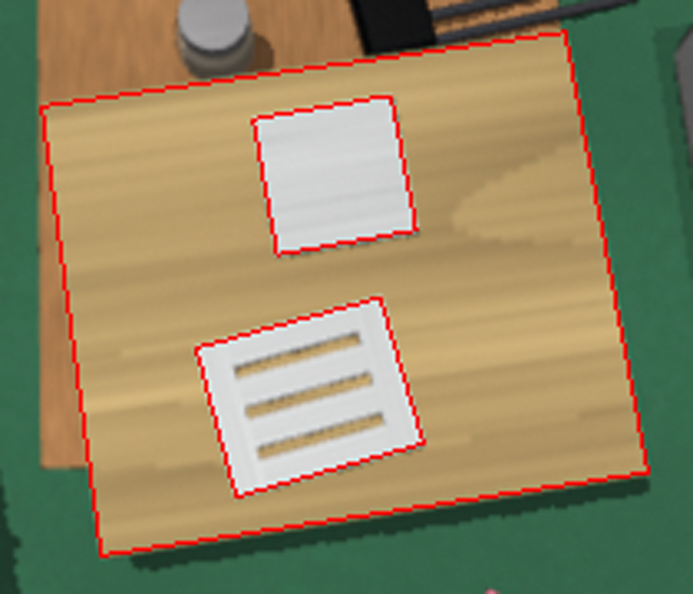

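The crop confirms it: the three-slot plate is at crop (310,395) and the solid blank at (335,175), and both outlines fit well. The two views put the plate's top at 0.0748 m and the ledge at about 0.070 m. I'll bring the fingers in behind the plate on the −y side, about 60 mm apart, for a two-point push.

>>> carry_out(steps=[[[-0.026,-0.023,0],0.4,-0.28],[[-0.062,-0.056,0],0.9,-0.28],[[-0.104,-0.093,0],1.4,-0.28],[[-0.145,-0.13,0],2.0,-0.28],[[-0.187,-0.167,0],2.6,-0.28],[[-0.228,-0.205,0],3.2,-0.28],[[-0.27,-0.242,0],3.8,-0.28],[[-0.311,-0.279,0],4.3,-0.28],[[-0.352,-0.316,0],4.8,-0.28],[[-0.394,-0.353,0],5.3,-0.28]])

```text
time: 1.35
tool_pos: [0.4382, 0.0457, 0.1805]
ee_rot: [-3.142, -0.0, 1.858]
wrist_force: [-0.0, 0.7, 0.0]
width: 0.0603
finger_force: 0.0
```

```bash
cat > go.py <<'E'
import sys,numpy as np
from bench import robot
from scipy.spatial.transform import Rotation as R
# target in ledge coordinates x,y and world z, mm
o=robot.get_obs(); p=np.array(o["tool_pos"]); M=R.from_euler("xyz",o["ee_rot"]).as_matrix()
C=np.array([.572,-.025,0]); psi=.1666; L=R.from_euler("z",psi).as_matrix()
g=np.array([float(a) for a in sys.argv[1:4]])/1e3
print("t",round(o["time"],2),"ledge mm",np.round(L.T@(p-C)*1e3,1),"rot",np.round(o["ee_rot"],3),"F",np.round(o["wrist_force"],1),"w",round(o["width"],4),"q",np.round(o["joint_positions"],2))
d=M.T@(C+L@g-p); h=np.arctan2(M[1,0],M[0,0]); print("tool shift",np.round(d,4),"roll",round(np.degrees(h-(psi+np.pi/2))/10,3))
E
python3 go.py -68 -65 140
```

```text
t 1.35 ledge mm [-120.2   91.9  180.5] rot [-3.142 -0.     1.858] F [-0.   0.7  0. ] w 0.0603 q [-0.03 -0.16  1.61  0.    1.69 -0.31]
tool shift [-0.1621  0.033   0.0404] roll 0.689
```

>>> carry_out(steps=[[[-0.04,0.008,0],0.2,-0.28],[[-0.08,0.016,0],0.4,-0.28],[[-0.12,0.024,0.0],0.6,-0.28],[[-0.15,0.03,0.02],0.69,-0.28],[[-0.162,0.033,0.04],0.69,-0.28],[[-0.162,0.033,0.04],0.69,-0.28],[[-0.162,0.033,0.04],0.69,-0.28]])

```text
time: 2.22
tool_pos: [0.5159, -0.0979, 0.1412]
ee_rot: [3.141, -0.0, 1.741]
wrist_force: [0.1, -0.2, 0.2]
width: 0.0597
finger_force: 0.0
```

```bash
python3 go.py -68 -65 72
```

```text
t 2.23 ledge mm [-67.5 -62.6 141.2] rot [ 3.141 -0.     1.741] F [ 0.1 -0.2  0.2] w 0.0597 q [-0.3   0.04  1.5   0.    1.6  -0.47]
tool shift [-0.0024 -0.0006  0.0692] roll 0.019
```

>>> carry_out(steps=[[[-0.002,0,0.02],0.02,-0.28],[[-0.002,0,0.04],0.02,-0.28],[[-0.002,0,0.055],0.02,-0.28],[[-0.002,0,0.063],0.02,-0.28],[[-0.002,0,0.066],0.02,-0.28],[[-0.002,0,0.068],0.02,-0.28],[[-0.002,0,0.068],0.02,-0.28],[[-0.002,0,0.068],0.02,-0.28]])

```text
time: 3.22
tool_pos: [0.5165, -0.1004, 0.0732]
ee_rot: [3.141, 0.0, 1.737]
wrist_force: [0.4, -0.9, -0.2]
width: 0.06
finger_force: 0.0
```

```bash
python3 go.py -68 40 72
python3 - <<'E'
from bench import robot
import cv2
s=robot.snapshot("scene"); cv2.imwrite("pics/s1.png",cv2.resize(s["image"][150:350,220:460,::-1],None,fx=3,fy=3,interpolation=cv2.INTER_CUBIC))
E
```

```text
t 3.23 ledge mm [-67.2 -65.2  73.2] rot [3.141 0.    1.737] F [ 0.4 -0.9 -0.2] w 0.06 q [-0.3   0.08  1.59  0.    1.47 -0.47]
tool shift [ 0.1052 -0.0009  0.0012] roll -0.003
```

View pics/s1.png

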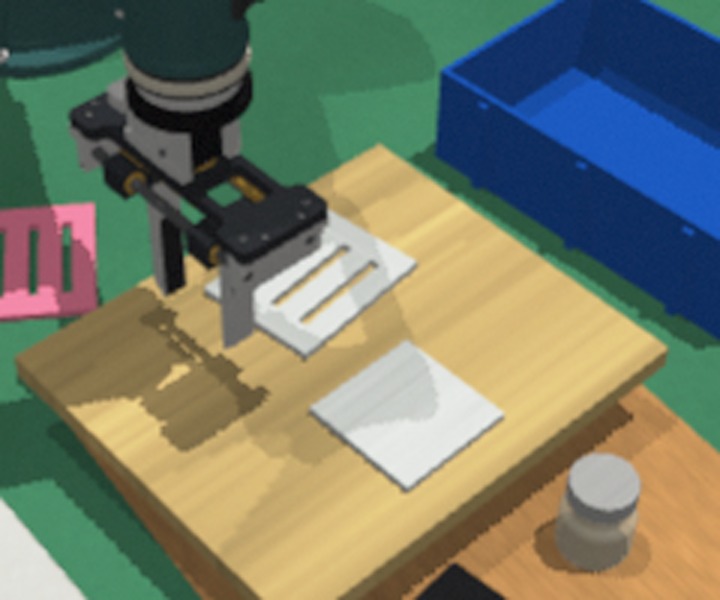

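The fingertips, at crop (170,290) and (235,345), stand just above the board behind the plate, with nothing touched. Now I'll push slowly.

>>> carry_out(steps=[[[0.003,0,0.001],0,-0.28],[[0.008,0,0.001],0,-0.28],[[0.014,0,0.001],0,-0.28],[[0.02,0,0.001],0,-0.28],[[0.026,0,0.001],0,-0.28],[[0.032,0,0.001],0,-0.28],[[0.038,0,0.001],0,-0.28],[[0.044,0,0.001],0,-0.28],[[0.05,0,0.001],0,-0.28],[[0.055,0,0.001],0,-0.28]])

```text
time: 4.53
tool_pos: [0.5071, -0.0457, 0.0718]
ee_rot: [3.141, -0.0, 1.737]
wrist_force: [0.0, 0.5, -0.4]
width: 0.0602
finger_force: 0.0
```

```bash
python3 go.py -68 60 72
cat > look.py <<'E'
import sys
from h import *
from bench import robot
C=np.array([.572,-.025]); c,s_=np.cos(.1666),np.sin(.1666)
s=robot.snapshot("scene"); n=sys.argv[1]
cv2.imwrite(f"pics/{n}.png",cv2.resize(s["image"][150:350,220:460,::-1],None,fx=3,fy=3,interpolation=cv2.INTER_CUBIC))
t=robot.snapshot("top")
for k,S,roi in(("scene",s,(230,170,440,350)),("top",t,(236,145,425,300))):
    for q in whites(S,roi):
        w=plane(S,quad(q),.0755)[:,:2]-C; l=np.c_[w@[c,s_],w@[-s_,c]]*1e3; print(k,np.round(l[np.argsort(l[:,1])],1).tolist(),"c",np.round(l.mean(0),1))
E
python3 look.py s2
```

```text
t 4.53 ledge mm [-67.4  -9.6  71.8] rot [ 3.141 -0.     1.737] F [ 0.   0.5 -0.4] w 0.0602 q [-0.2   0.04  1.63  0.    1.46 -0.37]
tool shift [ 0.0696 -0.0006 -0.0002] roll -0.003
scene [[27.0, -53.4], [116.6, -51.4], [25.3, 35.8], [115.5, 38.2]] c [71.1 -7.7]
```

View pics/s2.png

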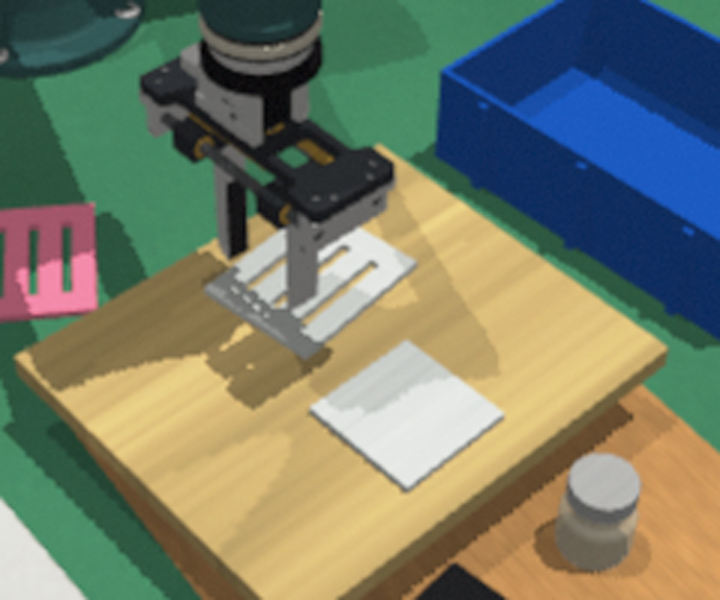

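The plate hasn't moved. Its corners are still at crop (205,290), (310,355) and (415,265), and the fingertip at (300,300) is over it, so the tips passed above it. I'll measure the true tip height.

Run:
```python
from h import *
from bench import robot
np.set_printoptions(precision=4,suppress=True)
s=robot.snapshot("scene"); 
v,u=np.mgrid[225:262,290:335]; uv=np.c_[u.ravel(),v.ravel()]
c,d=ray(s,uv); W=(c+d*s["z_map"][v,u].reshape(-1,1)).reshape(*u.shape,3)
for col in (314,317,320,323): 
    print(col,[ (int(r),*np.round(W[r-225,col-290]*1e3).astype(int)) for r in range(238,260,2)])
T=robot.get_obs()["tool_pos"]; M=np.array([np.cos(.1666),np.sin(.1666),0])
for k in(-.036,.036):
    P=np.array(T)+k*M; q=cv2.projectPoints(P.reshape(1,1,3),cv2.Rodrigues(s["R"])[0],s["t"],s["mtx"],s["D"])[0].ravel(); print("finger tip expected px",q,P)
```

```text
314 [(238, np.int64(485), np.int64(-19), np.int64(77)), (240, np.int64(489), np.int64(-22), np.int64(76)), (242, np.int64(493), np.int64(-25), np.int64(75)), (244, np.int64(502), np.int64(-30), np.int64(79)), (246, np.int64(505), np.int64(-32), np.int64(76)), (248, np.int64(507), np.int64(-33), np.int64(73)), (250, np.int64(511), np.int64(-35), np.int64(71)), (252, np.int64(519), np.int64(-40), np.int64(75)), (254, np.int64(527), np.int64(-45), np.int64(78)), (256, np.int64(529), np.int64(-47), np.int64(76)), (258, np.int64(535), np.int64(-50), np.int64(77))]
317 [(238, np.int64(549), np.int64(-50), np.int64(145)), (240, np.int64(550), np.int64(-51), np.int64(141)), (242, np.int64(547), np.int64(-49), np.int64(132)), (244, np.int64(549), np.int64(-51), np.int64(129)), (246, np.int64(547), np.int64(-50), np.int64(122)), (248, np.int64(547), np.int64(-50), np.int64(116)), (250, np.int64(550), np.int64(-51), np.int64(113)), (252, np.int64(546), np.int64(-49), np.int64(103)), (254, np.int64(527), np.int64(-38), np.int64(75)), (256, np.int64(534), np.int64(-42), np.int64(77)), (258, np.in
[... 622 characters left out ...]
, np.int64(550), np.int64(-37), np.int64(139)), (240, np.int64(549), np.int64(-37), np.int64(133)), (242, np.int64(551), np.int64(-38), np.int64(129)), (244, np.int64(551), np.int64(-38), np.int64(124)), (246, np.int64(548), np.int64(-36), np.int64(115)), (248, np.int64(548), np.int64(-36), np.int64(109)), (250, np.int64(523), np.int64(-20), np.int64(74)), (252, np.int64(530), np.int64(-25), np.int64(77)), (254, np.int64(531), np.int64(-26), np.int64(72)), (256, np.int64(535), np.int64(-28), np.int64(70)), (258, np.int64(546), np.int64(-35), np.int64(78))]
finger tip expected px [297.9052 241.6513] [ 0.4717 -0.0519  0.0718]
finger tip expected px [320.0694 259.9604] [ 0.5427 -0.0399  0.0718]
```

The fingertip's real bottom is at z≈0.10 m while the reported TCP is 0.072, so the tips end about 30 mm short of the reported point. I'll back off behind the plate, then descend on force.

>>> carry_out(steps=[[[-0.02,0,0],0,-0.28],[[-0.04,0,0],0,-0.28],[[-0.055,0,0],0,-0.28],[[-0.06,0,0.0],0,-0.28],[[-0.06,0,0.005],0,-0.28],[[-0.06,0,0.011],0,-0.28],[[-0.06,0,0.016],0,-0.28],[[-0.06,0,0.018],0,-0.28],[[-0.06,0,0.018],0,-0.28]])

```text
time: 5.8
tool_pos: [0.5169, -0.1049, 0.0535]
ee_rot: [-3.141, -0.0, 1.737]
wrist_force: [0.6, 0.3, -0.0]
width: 0.0605
finger_force: 0.0
```

```bash
python3 go.py -68 60 72
python3 - <<'E'
from h import *
from bench import robot
np.set_printoptions(precision=4,suppress=True)
s=robot.snapshot("scene"); T=np.array(robot.get_obs()["tool_pos"]); M=np.array([np.cos(.1666),np.sin(.1666),0])
cv2.imwrite("pics/s3.png",cv2.resize(s["image"][180:300,250:370,::-1],None,fx=5,fy=5,interpolation=cv2.INTER_NEAREST))
rv=cv2.Rodrigues(s["R"])[0]; print("tip centre px by outer-face height:")
for z in(.07,.08,.09,.1): print(z,cv2.projectPoints(np.r_[(T+.042*M)[:2],z].reshape(1,1,3),rv,s["t"],s["mtx"],s["D"])[0].ravel())
E
```

```text
t 5.8 ledge mm [-67.6 -69.7  53.5] rot [-3.141 -0.     1.737] F [ 0.6  0.3 -0. ] w 0.0605 q [-0.31  0.1   1.61  0.    1.43 -0.47]
tool shift [ 0.1297 -0.0005 -0.0184] roll -0.0
tip centre px by outer-face height:
0.07 [299.5565 276.5589]
0.08 [299.4015 273.213 ]
0.09 [299.2446 269.8237]
0.1 [299.0857 266.3901]
```

View pics/s3.png

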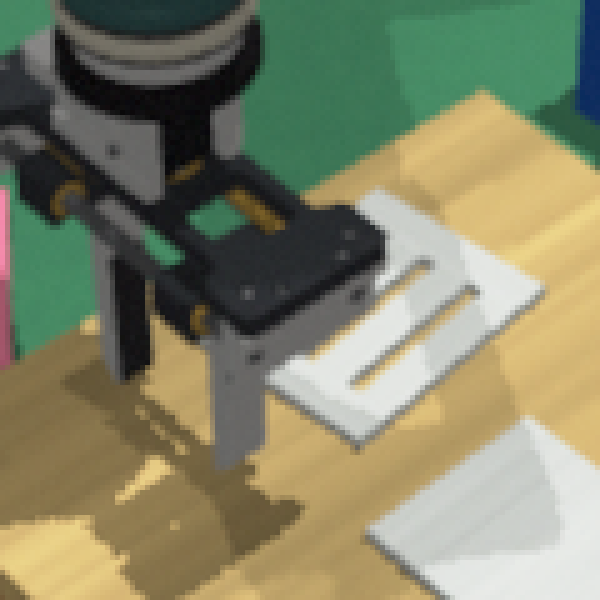

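The near tip's bottom is at crop (240,458), which is pixel (298,271.6) and gives z≈0.085. The offset is about 31 mm, so I'll go down gently in 1 mm rows.

>>> carry_out(steps=[[[0,0,0.004],0,-0.28],[[0,0,0.008],0,-0.28],[[0,0,0.01],0,-0.28],[[0,0,0.011],0,-0.28],[[0,0,0.011],0,-0.28],[[0,0,0.011],0,-0.28]])

```text
time: 6.6
tool_pos: [0.5172, -0.1053, 0.0455]
ee_rot: [3.141, 0.001, 1.737]
wrist_force: [-5.4, 1.9, 11.6]
width: 0.0602
finger_force: 5.9
```

>>> carry_out(steps=[[[0,0,0.001],0,-0.28],[[0,0,0.001],0,-0.28],[[0,0,0.001],0,-0.28]])

```text
time: 6.98
tool_pos: [0.5172, -0.1053, 0.0455]
ee_rot: [3.14, 0.001, 1.737]
wrist_force: [-6.2, 2.7, 15.6]
width: 0.0601
finger_force: 7.8
```

```bash
python3 go.py -68 60 42
python3 - <<'E'
from bench import robot
import cv2
s=robot.snapshot("scene")
cv2.imwrite("pics/s4.png",cv2.resize(s["image"][180:300,250:370,::-1],None,fx=5,fy=5,interpolation=cv2.INTER_NEAREST))
E
```

```text
t 6.97 ledge mm [-67.3 -70.1  45.5] rot [3.140e+00 1.000e-03 1.737e+00] F [-6.2  2.7 15.6] w 0.0601 q [-0.31  0.1   1.63 -0.    1.41 -0.47]
tool shift [ 0.1301 -0.0007  0.0034] roll -0.002
```

View pics/s4.png

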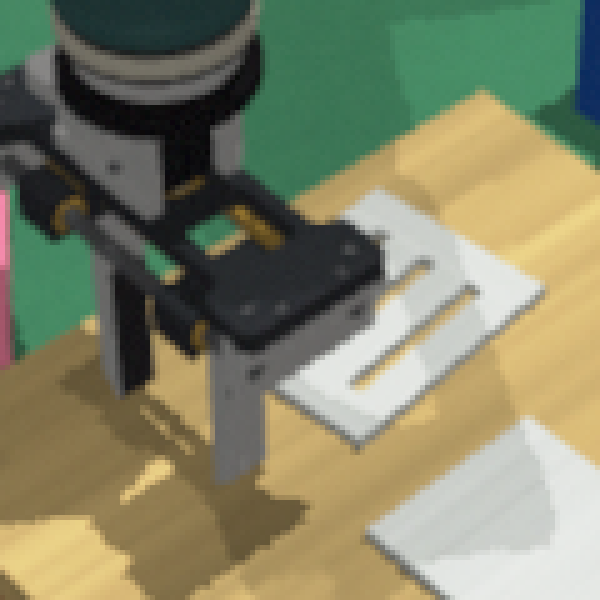

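The tips touched the ledge at reported z=0.0455 with 15.6 N, so the tips really end about 24.5 mm above the reported point. Near tip bottom now at crop (240,475). I'll raise to about 2 mm above the board.

>>> carry_out(steps=[[[0,0,-0.006],0,-0.28],[[0,0,-0.006],0,-0.28],[[0,0,-0.006],0,-0.28]])

```text
time: 7.4
tool_pos: [0.5167, -0.1052, 0.047]
ee_rot: [-3.141, -0.001, 1.737]
wrist_force: [0.5, -1.2, 0.2]
width: 0.06
finger_force: 0.0
```

```bash
python3 go.py -68 -10 47.5
```

```text
t 7.4 ledge mm [-67.8 -69.9  47. ] rot [-3.141e+00 -1.000e-03  1.737e+00] F [ 0.5 -1.2  0.2] w 0.06 q [-0.31  0.1   1.62  0.    1.42 -0.47]
tool shift [ 0.0599 -0.0002 -0.0004] roll -0.003
```

>>> carry_out(steps=[[[0.006,0,-0.001],0,-0.28],[[0.013,0,-0.001],0,-0.28],[[0.02,0,-0.001],0,-0.28],[[0.026,0,-0.001],0,-0.28],[[0.032,0,-0.001],0,-0.28],[[0.038,0,-0.001],0,-0.28],[[0.044,0,-0.001],0,-0.28],[[0.05,0,-0.001],0,-0.28],[[0.055,0,-0.001],0,-0.28],[[0.06,0,-0.001],0,-0.28]])

```text
time: 8.65
tool_pos: [0.5071, -0.0458, 0.0488]
ee_rot: [3.141, -0.0, 1.737]
wrist_force: [0.5, -0.1, -0.6]
width: 0.06
finger_force: 0.3
```

```bash
python3 go.py -68 60 47.5; python3 look.py s5
```

```text
t 8.65 ledge mm [-67.4  -9.7  48.8] rot [ 3.141 -0.     1.737] F [ 0.5 -0.1 -0.6] w 0.06 q [-0.2   0.06  1.66  0.    1.42 -0.37]
tool shift [ 0.0697 -0.0006  0.0013] roll -0.004
scene [[26.9, -53.4], [116.5, -51.4], [25.5, 35.9], [115.8, 38.2]] c [71.2 -7.7]
scene [[-9.9, -3.6], [-46.5, 10.8], [-69.9, 118.8], [-10.1, 119.3]] c [-34.1  61.3]
top [[-10.3, 54.4], [-104.9, 91.4], [-105.8, 119.9], [-10.7, 120.2]] c [-57.9  96.5]
```

View pics/s5.png

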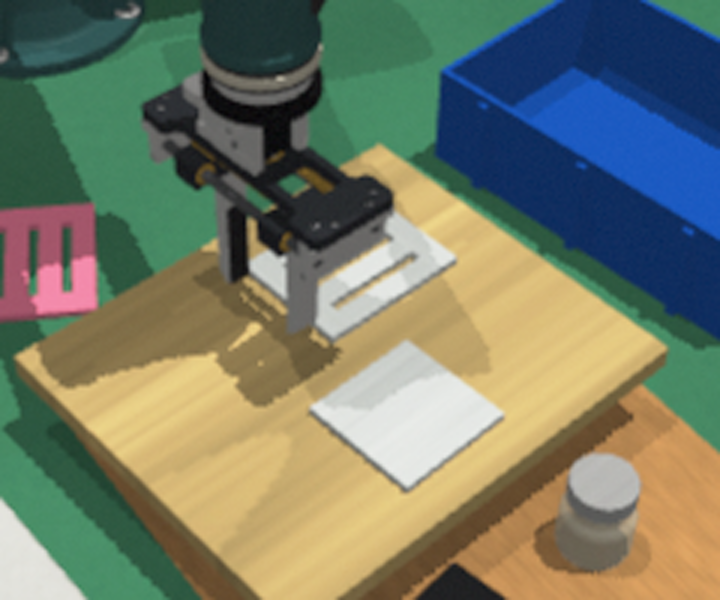

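The plate now moves: it is square (front edge at ledge y≈120 mm across its width) and the blank hasn't moved. About 90 mm remain, so I'll push 82 and measure.

>>> carry_out(steps=[[[0.005,0,0.001],0,-0.28],[[0.013,0,0.001],0,-0.28],[[0.022,0,0.001],0,-0.28],[[0.031,0,0.001],0,-0.28],[[0.04,0,0.001],0,-0.28],[[0.049,0,0.001],0,-0.28],[[0.058,0,0.001],0,-0.28],[[0.067,0,0.001],0,-0.28],[[0.075,0,0.001],0,-0.28],[[0.08,0,0.001],0,-0.28]])

```text
time: 10.0
tool_pos: [0.4938, 0.0334, 0.0477]
ee_rot: [-3.141, -0.0, 1.737]
wrist_force: [-0.3, -2.0, 1.9]
width: 0.06
finger_force: 1.0
```

>>> carry_out(steps=[[[0.002,0,0],0,-0.28],[[0.002,0,0],0,-0.28]])

```text
time: 10.25
tool_pos: [0.4933, 0.0352, 0.0475]
ee_rot: [-3.141, -0.001, 1.737]
wrist_force: [-0.4, 0.0, 0.4]
width: 0.0599
finger_force: 0.3
```

```bash
python3 go.py -68 80 47.5; sed -i 's/(230,170,440,350)/(230,150,365,350)/;s/(236,145,425,300)/(232,145,425,300)/' look.py; python3 look.py s6
```

```text
t 10.25 ledge mm [-67.6  72.4  47.5] rot [-3.141e+00 -1.000e-03  1.737e+00] F [-0.4  0.   0.4] w 0.0599 q [-0.04  0.03  1.7   0.    1.41 -0.21]
tool shift [ 0.0076 -0.0004  0.    ] roll -0.002
scene [[27.0, -53.5], [139.4, -50.8], [53.1, 34.1], [25.2, 37.5]] c [61.2 -8.2]
top [[25.1, -52.5], [116.3, -50.9], [29.7, 35.4], [113.4, 38.4]] c [71.1 -7.4]
```

Run:
```python
from bench import robot
import cv2
s=robot.snapshot("top")
cv2.imwrite("pics/t6.png",cv2.resize(s["image"][150:310,200:400,::-1],None,fx=3.5,fy=3.5,interpolation=cv2.INTER_CUBIC))
```

```text
(no output)
```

View pics/t6.png

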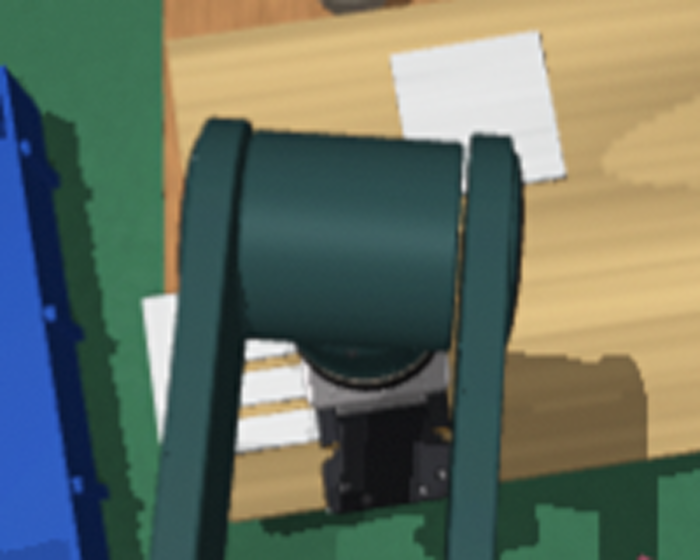

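The front edge shows at crop (143,297)–(160,440), past the ledge's end, and the arm hides the rest. I'll push 7 mm more, back off, lift clear, then measure.

>>> carry_out(steps=[[[0.003,0,0],0,-0.28],[[0.005,0,0],0,-0.28],[[0.007,0,0],0,-0.28],[[0.007,0,0],0,-0.28],[[0.002,0,0],0,-0.28],[[-0.02,0,0],0,-0.28],[[-0.045,0,0],0,-0.28],[[-0.065,0,-0.02],0,-0.28],[[-0.075,0,-0.06],0,-0.28],[[-0.08,0,-0.09],0,-0.28]])

```text
time: 11.65
tool_pos: [0.5073, -0.0452, 0.1394]
ee_rot: [3.14, 0.0, 1.736]
wrist_force: [0.4, -0.5, -0.2]
width: 0.0599
finger_force: 0.0
```

>>> carry_out(steps=[[[-0.04,0,0],0,-0.28],[[-0.09,0,0],0,-0.28],[[-0.14,0,0],0,-0.28],[[-0.16,0,0],0,-0.28],[[-0.16,0,0],0,-0.28]])

```text
time: 12.28
tool_pos: [0.5331, -0.2026, 0.1374]
ee_rot: [-3.141, -0.001, 1.735]
wrist_force: [-0.3, -0.4, -1.1]
width: 0.0603
finger_force: 0.0
```

```bash
python3 go.py -68 80 47.5; python3 look.py s7
python3 - <<'E'
from bench import robot
import cv2
s=robot.snapshot("top")
cv2.imwrite("pics/t7.png",cv2.resize(s["image"][130:310,200:440,::-1],None,fx=3.2,fy=3.2,interpolation=cv2.INTER_CUBIC))
E
```

```text
t 12.28 ledge mm [ -67.8 -168.7  137.4] rot [-3.141e+00 -1.000e-03  1.735e+00] F [-0.3 -0.4 -1.1] w 0.0603 q [-0.46  0.15  1.39  0.    1.6  -0.63]
tool shift [ 0.2486 -0.0008  0.0902] roll -0.015
scene [[26.8, -53.2], [117.6, -51.6], [113.7, -25.6], [25.0, 61.7]] c [ 70.8 -17.2]
top [[-10.6, 89.0], [-105.9, 89.8], [-10.0, 209.0], [-106.1, 209.1]] c [-58.2 149.2]
top [[26.8, -52.6], [116.2, -51.0], [24.4, 36.3], [113.4, 38.0]] c [70.2 -7.3]
```

View pics/t7.png

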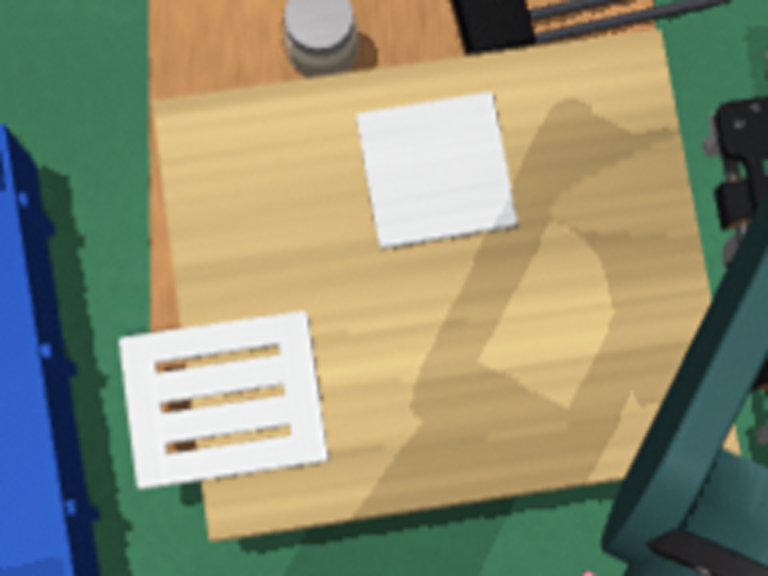

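The plate, at crop (225,400), is square with the ledge, with its front edge at 209 mm, so it overhangs by 39 to 40 mm of its 120. The blank hasn't moved and the gripper is clear of everything. I'm handing in.

```bash
python3 -c "from bench import robot; print(robot.close_job())"
```

```text
the job is handed in; nothing more can be done
None
```

I pushed the vent plate along the ledge towards the tote until about 39 mm of its 120 mm sticks out past the end, square with the ledge to within about 0.5°; the blank is where it was, and I handed the job in at about 12 s.

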